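# Shut the marked valve under the sliding cover

### The job

Push the cover of the grey valve box back, away from the robot, until it is all the way against its rear stop and the two valve handles are uncovered; slide it, do not lift it. Then push the handle marked by a round disc at its end fully shut, so that it lies across its pipe against its stop, pointing to the right as seen from the robot. Leave the plain handle and all the loose parts around and inside the box where they are.

Things in the scene. Friction and masses are not known exactly. Their poses are not given: they have to be found in the camera images.
- valve_box: Grey box fixed to the bench, 345 mm long (x) by 280 wide (y), rim 60 high. Origin on the bench under the centre of its well; x points from the robot to the rear (yaw within 0.3 rad), y left, z up. Front part: open well, x -75 to 75, y -120 to 120, floor at 6. Behind it a flat deck at rim height to x = 250. Side runners (y = +-132, 12 above the rim) guide the cover along x; lips at front and rear stop it.
- deck (a point): Centre of the flat deck behind the well, at rim height (60 mm over the bench), 170 mm behind the box's origin. The cover slides back onto it.
- cover: Loose aluminium cover, 0.3 to 0.65 kg, flat on the rim, hiding the well. Plate 170 (x) by 260 (y) by 4 mm; in its middle a raised panel 100 (x) by 190 (y), 20 higher, with an upright front face 50 in front of the centre to push on. Origin: centre of the underside, 60 over the bench. Axes as the box's. Along box x it starts at 0 to 15, rear stop at 164. Plate top at 64, panel top at 84.
- disc_handle (a joint): Angle (rad) of the marked handle, the one ending in a round disc. 0: open, along its pipe, pointing from the pivot towards the robot (box -x). Grows counter-clockwise from above; 1.57: shut, across the pipe, pointing right (box -y), at its stop. Starts at 0 to 0.35. Stays where left; takes about 3 N at its end.
- disc_end (a point): Centre of the round disc (30 mm diameter, 12 thick) ending the marked black handle, 55 mm from the pivot, half-way up. Handle underside 36, top 48 mm over the bench; its bar is 12 wide. A brass pipe along box x lies under the handle, top 28 mm over the bench, so fingertips push it from 30 to 36 mm over the bench.
- disc_pivot (a point): On the upright pivot axis of the marked handle, 42 mm over the bench, at box x = 30 mm and y = 52 or -42 mm (the plain handle's pivot has the other y). Its axes are the box's.
- plain_handle (a joint): Angle (rad) of the other valve handle, meant as for disc_handle. Starts at 0 to 0.2; must stay as it is.
- plain_end (a point): Point on the other black handle 55 mm from its pivot, half-way up. This handle is a plain straight bar, 12 mm wide, 70 mm long from the pivot, as high as the marked one, pivots 94 mm apart.
- plug: Brass plug: plain upright cylinder, 18 diameter, 22 tall, standing loose on the floor of the well in its front right corner. Origin at the centre of its underside. Bystander: leave alone. (mm)
- screwdriver: Loose screwdriver lying on the bench left of the box. Bystander: leave alone.
- wrench: Loose steel wrench lying on the bench in front of the box (robot's side). Bystander: leave alone.
- jar: Small closed clear jar, 56 diameter, 70 tall, upright on the bench right of the box; origin at the centre of its underside. Bystander: leave alone. (mm)
- filter: White plastic filter cartridge with a narrower neck, 44 diameter, 80 tall, upright on the bench right of the box; origin at the centre of its underside. Bystander: leave alone. (mm)
- carton: Small cardboard carton, 90 x 60 x 45, on the bench left of the box; origin at the centre of its underside. Bystander: leave alone. (mm)
- collar: Steel collar (short ring), 40 outside diameter, 14 tall, lying on the bench near the front left corner of the box; origin at the centre of its underside. Bystander: leave alone. (mm)

How it is judged:
On the way, in this order (a step that is already met when the one before it is completed fails the run):
1. the cover is slid back, uncovering the well (x of cover in the frame of valve_box above 0.135 m), for 0.2 s.
2. the disc-ended handle is pushed shut (value of joint disc_handle above 1.45 rad), for 0.2 s.
At the end, for the whole second after the job is handed in: The cover lies flat on the box at least 135 mm back (the stop is at about 164 mm), the disc-ended handle is at 1.45 rad or more (stop at 1.57), both are at rest, the end of the plain handle is within 15 mm and every bystander within 25 mm of where it started (x of cover in the frame of valve_box above 0.135 m and value of joint disc_handle above 1.45 rad and not (height (world z) of cover above 0.072 m or angle between cover's own z axis and vertical above 0.12 rad) and linear speed of cover below 0.02 m/s and velocity of joint disc_handle below 0.05 rad/s and distance of plain_end from where it was at the start of the episode below 0.015 m and not (distance of plug from where it was at the start of the episode above 0.025 m) and not (distance of screwdriver from where it was at the start of the episode above 0.025 m) and not (distance of wrench from where it was at the start of the episode above 0.025 m) and not (distance of jar from where it was at the start of the episode above 0.025 m) and not (distance of filter from where it was at the start of the episode above 0.025 m) and not (distance of carton from where it was at the start of the episode above 0.025 m) and not (distance of collar from where it was at the start of the episode above 0.025 m)); the robot touches nothing.
It fails at once if the cover is lifted or tipped (more than 12 mm or 0.12 rad) (height (world z) of cover above 0.072 m or angle between cover's own z axis and vertical above 0.12 rad).
It fails at once if the plain handle is moved (its end by more than 15 mm) (distance of plain_end from where it was at the start of the episode above 0.015 m).
It fails at once if a bystander is moved by more than 25 mm, lifted or carried (distance of any of plug, screwdriver, wrench, jar, filter, carton, collar from where it was at the start of the episode above 0.025 m).
It also fails if it takes over 48 s, if anything falls off the work surface, if the arm or the gripper's body presses on something with over 40 N, if the wrist force passes 120 N, or if a joint passes its speed limit or range.

### The arm

A 6-joint arm with a two-finger parallel gripper is mounted at the origin on the work surface. World frame = base frame: x ahead of the robot, y to its left, z up, the work surface at z = 0. Lengths are in m, angles in rad, forces in N, time in s.
With the tool pointing down it reaches from about 0.3 to 0.775 m from the base axis. Payload 14.6 kg.
Tool frame: the origin (TCP) lies midway between the tips of the shut fingers; the grasp point (between the pads) lies 19 mm behind it (ctrl.grip_depth is the distance from the TCP to the grasp point, in m); z points along the fingers, x is the direction in which the jaws open and shut, and the axes are right-handed (so a half turn about z gives the same grasp; the last joint's range is limited). The gripper opens to 94 mm and grips with 3 to 60 N. Pads are 16 mm wide; open, the fingers measure 119 mm over their backs; the gripper's body (75 mm by 177 mm) begins 78 mm behind the grasp point.
Start: joints at [-1.349, 0.3, 1.521, -0, 1.321, -0.067], TCP at [0.157, -0.527, 0.205] pointing down, gripper open.
Joint ranges: [-3.03, 3.03], [-0.79, 2.21], [0.23, 2.52], [-1.04, 4.18], [0, 3.07], [-2.55, 2.55]. Speed limits (rad/s): [2.22, 2.22, 2.57, 3.14, 3.14, 3.14].

### API

Orientations are given as [roll, pitch, yaw] about the fixed x, y, z axes, in that order (R = Rz(yaw) Ry(pitch) Rx(roll)).
In Python, from station import ctrl gives the robot as it stands.
- The arm moves only by the tool play_rows, never from a script. Its argument "steps" is a list that holds one entry, the list of rows, each a list of 7 numbers: the shift along the tool's x, y, z in cm, then the turn, a rotation vector about the tool's x, y, z in rad, then the opening, from 0 (shut) to 1 (fully open). In form: [[[x, y, z, ax, ay, az, hand], ...]]. A call has 1 to 20 rows; each row is the pose to reach, as a shift and turn from the pose measured when the call began, along the tool's axes at that moment; what a row does not reach only later rows make up. A row lasts 1/12 s, in which the tool goes at most 41.7 mm and 7.16 degrees, less where a joint would pass 70% of its speed; a pose out of reach is approached as far as the arm can. A call with a gripper value outside its range is refused whole. The fingers move at their own pace and stop on an object; "force" is the grip in N (left out, the last holds). Time passes only in rows, so rows that repeat a pose let the fingers close. It gives the time, the measured TCP pose, the force and the opening at its end, in the units of the state.
- ctrl.get_obs(): the state, without advancing time (a new reading comes with each control period).
- ctrl.camera(name): name is "side" or "top"; returns a dict with "frame" (480x640x3 uint8, blue, green, red), "fovy" (degrees; the focal length in pixels is half the picture's height over the tangent of half this angle, whatever the lens; pixels are square), "cx", "cy" (the principal point, pixels), "world_to_cam" (4x4, takes a point from world to camera coordinates). Camera axes: x right, y up, looking along -z (the intrinsics and any distortion apply to the point x, -y, -z); pixel columns grow to the right and rows downward; lengths in m; the calibration is good to about 2 mm. A picture is of the moment at which its call begins. There is no depth.
- ctrl.hand_in(): hands the job in, once; it reports no verdict.
The state is a dict: "time_s": time; "qpos": joint angles; "joint_vel": joint speeds; "tau": joint torques, N m; "ee_pos": TCP position; "eef_rot": TCP orientation; "force": force on the tool from outside, world axes, zero at the start; "moment": the same for the moment, N m; "grip_width": finger opening in m.
Only numpy, scipy, OpenCV 4.12 (cv2) and the standard library are available. Lean on these libraries where they do the work, as an engineer would, in place of code of your own. Each camera call takes 0.05 s, during which the arm holds its last target. There are 200 camera calls.

## Working session

There is one attempt and no reset: what is moved stays moved. The work goes in short steps, Python scripts to look and compute and a tool call to move; the robot and the scene stay as the last step left them, time stands still between calls to the robot, and variables do not carry over. Pictures are saved under pics/ and viewed, about 8 in all and at most 12, crops included, and the job is handed in when it is done.

Besides the shell and the picture viewer there is one more tool, called after "Request:" as a command line: name --argument value ..., lists and objects as JSON in quotes. play_rows: Moves the arm, as the interface text tells. Its arguments: {"type":"object","properties":{"steps":{"type":"array"},"force":{"type":"number"}},"required":["steps"]}

```bash
ls; mkdir -p pics; cat > h.py <<'E'
import numpy as np, cv2
from station import ctrl
def ray(c,u,v):
    f=240/np.tan(np.radians(c["fovy"])/2)
    T=np.linalg.inv(np.array(c["world_to_cam"]))
    d=T[:3,:3]@np.array([(u-c["cx"])/f,-(v-c["cy"])/f,-1]); return T[:3,3],d
def onz(c,u,v,z):
    o,d=ray(c,u,v); return o+d*(z-o[2])/d[2]
def proj(c,p):
    f=240/np.tan(np.radians(c["fovy"])/2)
    q=np.array(c["world_to_cam"])@np.append(p,1); return c["cx"]-f*q[0]/q[2], c["cy"]+f*q[1]/q[2]
E
python3 - <<'E'
from h import *
for n in("top","side"):
    c=ctrl.camera(n); cv2.imwrite(f"pics/{n}0.png",c["frame"]); print({k:v for k,v in c.items() if k!="frame"})
print(ctrl.get_obs())
E
```

```text
pics
{'fovy': 46.152198696710926, 'cx': 318.68932443042513, 'cy': 240.61940647091672, 'world_to_cam': array([[-0.0133763 , -0.99980632,  0.01443604,  0.00662358],
       [ 0.98998283, -0.01121272,  0.14074186, -0.58544406],
       [-0.14055273,  0.01617404,  0.98994107, -0.94511586],
       [ 0.        ,  0.        ,  0.        ,  1.        ]])}
{'fovy': 50.76405019765143, 'cx': 320.10911680481337, 'cy': 242.04378984911668, 'world_to_cam': array([[-0.76713643, -0.64134744,  0.01323489,  0.43934152],
       [ 0.32048769, -0.36531024,  0.87397716, -0.23697849],
       [-0.55568817,  0.67470134,  0.48578675, -0.72665192],
       [ 0.        ,  0.        ,  0.        ,  1.        ]])}
{'time_s': 0.1, 'qpos': array([-1.34860596e+00,  3.00436860e-01,  1.52151814e+00,  9.75415862e-06,
        1.32070648e+00, -6.65868980e-02]), 'joint_vel': array([-0.00027362, -0.00404437, -0.0013258 ,  0.00084315,  0.00077761,
        0.00171989]), 'tau': array([ 3.32230527e-03, -5.32639790e+01, -3.53281832e+01,  7.09921564e-02,
        2.34986236e-02, -7.03351498e-05]), 'ee_pos': array([ 0.15658323, -0.5269917 ,  0.20493174]), 'eef_rot': array([-3.14151211e+00,  1.06582891e-03, -1.28202144e+00]), 'force': array([-0.9360913 , -0.04241348,  0.11886708]), 'moment': array([0.00104535, 0.03983134, 0.02581352]), 'grip_width': 0.09376454395105381}
```

View pics/top0.png

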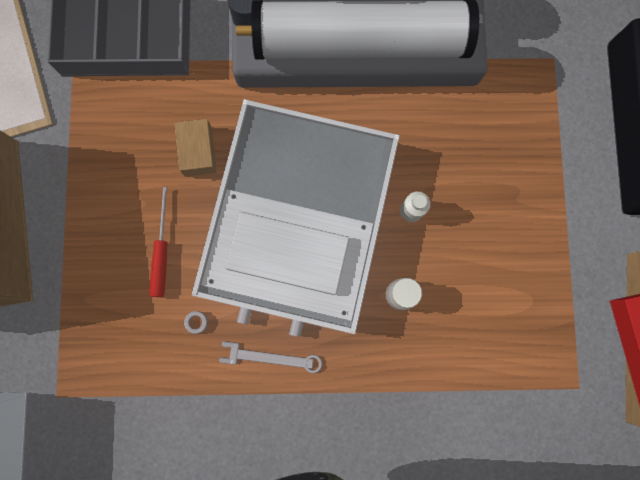

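View pics/side0.png

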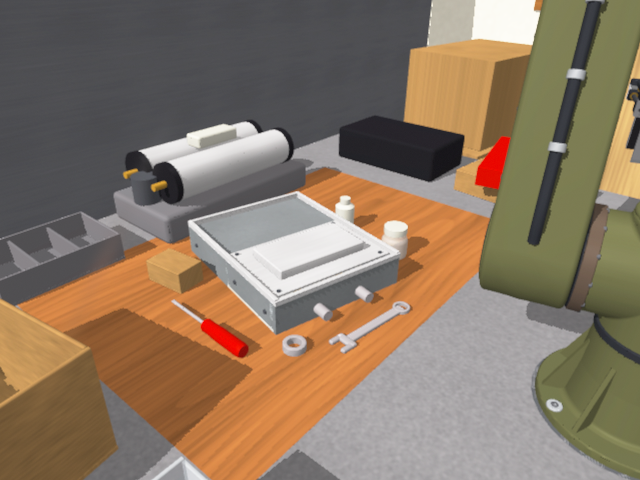

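Top view: rim corners are near (244,101), (398,136), (355,331) and (194,294). The collar is at (195,322), the wrench at (225-320,355), and the panel's front edge runs from (227,274) to (345,295). In the side view nothing blocks the space above the box.

```bash
cat > loc.py <<'E'
from h import *
c=ctrl.camera("top")
P=np.array([onz(c,u,v,.072)[:2] for u,v in [(244,101),(398,136),(355,331),(194,294)]])
for i in range(4): print(P[i],np.linalg.norm(P[i]-P[(i+1)%4]))
Q=np.array([[260,140],[260,-140],[-85,-140],[-85,140]])/1000
M,_=cv2.estimateAffinePartial2D(Q,P); ya=np.arctan2(M[1,0],M[0,0]); 
R=np.array([[np.cos(ya),-np.sin(ya)],[np.sin(ya),np.cos(ya)]])
t=P.mean(0)-R@Q.mean(0)
print("scale",np.hypot(M[0,0],M[1,0]),"yaw",ya,"origin",t); print("resid",(P-t)@R-Q)
# cover screws (z .064) and panel front edge at z .084
for u,v in [(234,196),(363,227),(344,313),(211,281)]: print("screw",(onz(c,u,v,.064)[:2]-t)@R)
for u,v in [(227,274),(336,294)]: print("panel bottom?",(onz(c,u,v,.064)[:2]-t)@R,(onz(c,u,v,.084)[:2]-t)@R)
np.savez("box.npz",t=t,R=R,ya=ya)
img=c["frame"][85:345,180:410]; cv2.imwrite("pics/crop.png",cv2.resize(img,None,fx=2.3,fy=2.3,interpolation=2))
E
python3 loc.py
```

```text
[0.83004097 0.12763913] 0.27668032126458375
[ 0.76403818 -0.14105332] 0.3451622221340996
[ 0.42892843 -0.0583586 ] 0.2751802578035096
[0.49354135 0.20912849] 0.34622610167323115
scale 0.9954389408103261 yaw -0.23944241740961203 origin [0.54413358 0.05509051]
resid [[ 5.44859388e-04 -1.71508667e-03]
 [ 1.48470355e-04  1.60487601e-03]
 [-1.26791361e-05  2.46538179e-03]
 [-6.80650607e-04 -2.35517112e-03]]
screw [0.09292163 0.11514896]
screw [ 0.09042727 -0.11359151]
screw [-0.05997556 -0.1137035 ]
screw [-0.05808293  0.11701036]
panel bottom? [-0.04053188  0.09366314] [-0.04146634  0.09040597]
panel bottom? [-0.03194858 -0.09359243] [-0.033063   -0.09292354]
```

View pics/crop.png

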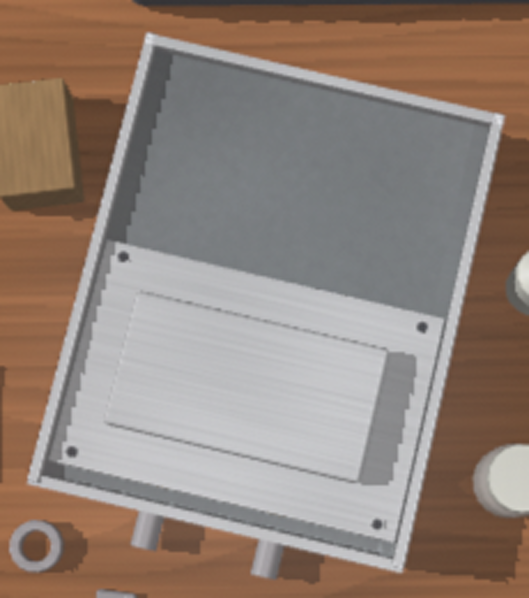

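Cover is at about x = 15 mm and the panel's front face at about x = -35 mm (box frame). Box yaw is -0.239.

```bash
cat > go.py <<'E'
import sys
from h import *
from scipy.spatial.transform import Rotation as Ro
b=np.load("box.npz"); o=ctrl.get_obs()
R0=Ro.from_euler("xyz",o["eef_rot"]); p=o["ee_pos"]
print("t",round(o["time_s"],2),"boxpos",((p[:2]-b["t"])@b["R"]*1000).round(1),"z",(p[2]*1000).round(1),"F",o["force"].round(1),"w",o["grip_width"].round(3),"yaw rel",round(o["eef_rot"][2]-float(b["ya"]),3))
# args: x,y,z,yawrel (mm, rad in box)
for a in sys.argv[1:]:
    x,y,z,w=map(float,a.split(","))
    P=np.append(b["t"]+b["R"]@[x/1000,y/1000],z/1000)
    Rt=Ro.from_euler("xyz",[np.pi,0,w+float(b["ya"])])
    print(a,"->",(R0.inv().apply(P-p)*100).round(2),(R0.inv()*Rt).as_rotvec().round(3),"world",P.round(3))
E
python3 go.py -- 2>/dev/null; python3 go.py "-58,0,150,1.5708" "-58,0,67,1.5708"
```

```text
Traceback (most recent call last):
  File "go.py", line 6, in <module>
    print("t",round(o["time_s"],2),"boxpos",((p[:2]-b["t"])@b["R"]*1000).round(1),"z",(p[2]*1000).round(1),"F",o["force"].round(1),"w",o["grip_width"].round(3),"yaw rel",round(o["eef_rot"][2]-float(b["ya"]),3))
                                                                                                                                       ^^^^^^^^^^^^^^^^^^^^^
AttributeError: 'float' object has no attribute 'round'
```

```bash
sed -i 's/o\["grip_width"\].round(3)/round(o["grip_width"],3)/' go.py; python3 go.py "-58,0,150,1.5708" "-58,0,67,1.5708"
```

```text
t 0.15 boxpos [-238.4 -657.4] z 205.1 F [ 0.1 -0.5  1.1] w 0.094 yaw rel -1.043
-58,0,150,1.5708 -> [-47.68 -48.72   5.55] [-1.000e-03  0.000e+00 -2.613e+00] world [0.488 0.069 0.15 ]
-58,0,67,1.5708 -> [-47.68 -48.72  13.85] [-1.000e-03  0.000e+00 -2.613e+00] world [0.488 0.069 0.067]
```

Request:
play_rows --steps '[[[-2.4,-2.4,0,0,0,-0.12,1],[-4.8,-4.9,0,0,0,-0.24,1],[-7.2,-7.3,0,0,0,-0.36,1],[-9.6,-9.8,0,0,0,-0.48,1],[-12,-12.2,0,0,0,-0.6,1],[-14.4,-14.6,0,0,0,-0.72,1],[-16.8,-17,0,0,0,-0.84,1],[-19.2,-19.5,0,0,0,-0.96,1],[-21.6,-22,0,0,0,-1.08,1],[-24,-24.4,0,0,0,-1.2,1],[-26.4,-26.8,0,0,0,-1.32,1],[-28.8,-29.2,0,0,0,-1.44,1],[-31.2,-31.7,0,0,0,-1.56,1],[-33.6,-34.2,0,0,0,-1.68,1],[-36,-36.6,0,0,0,-1.8,1],[-38.4,-39,0,0,0,-1.92,1],[-40.8,-41.5,0,0,0,-2.04,1],[-43.2,-44,0,0,0,-2.16,1],[-45.5,-46.4,0,0,0,-2.28,1],[-47.7,-48.7,0,0,0,-2.4,1]]]'

```text
time_s: 1.82
ee_pos: [0.4881, 0.0708, 0.2053]
eef_rot: [-3.141, -0.001, 1.124]
force: [0.1, -0.7, 0.6]
grip_width: 0.0941
```

```bash
python3 go.py "-58,0,150,1.5708" "-58,0,69,1.5708"
```

```text
t 1.82 boxpos [-58.2   2. ] z 205.3 F [ 0.1 -0.7  0.6] w 0.094 yaw rel 1.364
-58,0,150,1.5708 -> [-0.19  0.06  5.53] [-0.001 -0.001 -0.207] world [0.488 0.069 0.15 ]
-58,0,69,1.5708 -> [-0.2   0.07 13.63] [-0.001 -0.001 -0.207] world [0.488 0.069 0.069]
```

Request:
play_rows --steps '[[[-0.1,0,2,0,0,-0.1,1],[-0.2,0.1,4,0,0,-0.207,1],[-0.2,0.1,6.5,0,0,-0.207,1],[-0.2,0.1,9,0,0,-0.207,1],[-0.2,0.1,11,0,0,-0.207,1],[-0.2,0.1,12.5,0,0,-0.207,1],[-0.2,0.1,13.4,0,0,-0.207,1],[-0.2,0.1,13.6,0,0,-0.207,1],[-0.2,0.1,13.6,0,0,-0.207,1]]]'

```text
time_s: 2.57
ee_pos: [0.488, 0.0687, 0.0692]
eef_rot: [-3.14, -0.001, 1.331]
force: [0.1, -0.0, 1.0]
grip_width: 0.094
```

```bash
python3 go.py "-50,0,69,1.5708" "40,0,69,1.5708" "120,0,69,1.5708"; python3 -c "
from h import *
c=ctrl.camera('side'); cv2.imwrite('pics/s1.png',cv2.resize(c['frame'][150:350,160:440],None,fx=2.5,fy=2.5))"
```

```text
t 2.57 boxpos [-57.8  -0.1] z 69.2 F [ 0.1 -0.   1. ] w 0.094 yaw rel 1.571
-50,0,69,1.5708 -> [0.01 0.78 0.02] [-0.001 -0.001  0.   ] world [0.496 0.067 0.069]
40,0,69,1.5708 -> [0.01 9.78 0.01] [-0.001 -0.001  0.   ] world [0.583 0.046 0.069]
120,0,69,1.5708 -> [1.000e-02 1.778e+01 0.000e+00] [-0.001 -0.001  0.   ] world [0.661 0.027 0.069]
```

View pics/s1.png

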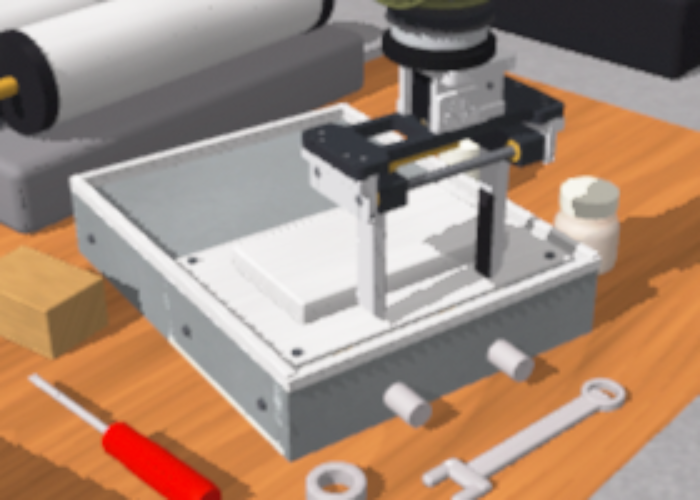

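Both fingers stand on either side of centre, in front of the panel and just above the plate. Pushing now.

Request:
play_rows --steps '[[[0,0.5,0,0,0,0,1],[0,1.0,0,0,0,0,1],[0,1.3,0,0,0,0,1],[0,1.6,0,0,0,0,1],[0,2.0,0,0,0,0,1],[0,2.5,0,0,0,0,1],[0,3.1,0,0,0,0,1],[0,3.8,0,0,0,0,1],[0,4.5,0,0,0,0,1],[0,5.2,0,0,0,0,1],[0,5.9,0,0,0,0,1],[0,6.6,0,0,0,0,1],[0,7.3,0,0,0,0,1],[0,8.0,0,0,0,0,1],[0,8.7,0,0,0,0,1],[0,9.4,0,0,0,0,1],[0,10.1,0,0,0,0,1],[0,10.8,0,0,0,0,1],[0,11.5,0,0,0,0,1],[0,12.2,0,0,0,0,1]]]'

```text
time_s: 4.28
ee_pos: [0.607, 0.0398, 0.0702]
eef_rot: [-3.14, -0.001, 1.331]
force: [-5.8, 1.5, 4.4]
grip_width: 0.0939
```

```bash
python3 go.py "90,0,69,1.5708" "104,0,69,1.5708"
```

```text
t 4.28 boxpos [64.7  0. ] z 70.2 F [-5.8  1.5  4.4] w 0.094 yaw rel 1.571
90,0,69,1.5708 -> [-0.    2.53  0.11] [-0.001 -0.001  0.   ] world [0.632 0.034 0.069]
104,0,69,1.5708 -> [-0.    3.93  0.11] [-0.001 -0.001  0.   ] world [0.645 0.03  0.069]
```

Request:
play_rows --steps '[[[0,0.6,0,0,0,0,1],[0,1.2,0,0,0,0,1],[0,1.8,0,0,0,0,1],[0,2.4,0,0,0,0,1],[0,3.0,0,0,0,0,1],[0,3.4,0,0,0,0,1],[0,3.6,0,0,0,0,1],[0,3.8,0,0,0,0,1],[0,3.9,0,0,0,0,1],[0,4.0,0,0,0,0,1]]]'

```text
time_s: 5.12
ee_pos: [0.6459, 0.0303, 0.0702]
eef_rot: [-3.14, -0.001, 1.331]
force: [-5.1, 1.3, 3.0]
grip_width: 0.094
```

```bash
python3 go.py "106,0,69,1.5708"
```

```text
t 5.12 boxpos [1.047e+02 1.000e-01] z 70.2 F [-5.1  1.3  3. ] w 0.094 yaw rel 1.571
106,0,69,1.5708 -> [-0.01  0.13  0.12] [-0.001 -0.001  0.   ] world [0.647 0.03  0.069]
```

Not at the stop yet, since the force is only sliding friction. I'll push a few more mm in small steps.

Request:
play_rows --steps '[[[0,0.1,0,0,0,0,1],[0,0.2,0,0,0,0,1],[0,0.3,0,0,0,0,1],[0,0.4,0,0,0,0,1]]]'

```text
time_s: 5.45
ee_pos: [0.6499, 0.0294, 0.0702]
eef_rot: [-3.14, -0.001, 1.332]
force: [-5.0, 0.8, 3.3]
grip_width: 0.0939
```

Request:
play_rows --steps '[[[0,0.1,0,0,0,0,1],[0,0.2,0,0,0,0,1],[0,0.3,0,0,0,0,1]]]'

```text
time_s: 5.7
ee_pos: [0.6509, 0.0295, 0.0702]
eef_rot: [-3.134, -0.001, 1.331]
force: [-26.9, 7.1, 16.9]
grip_width: 0.0936
```

```bash
python3 go.py "106,0,69,1.5708"
```

```text
t 5.7 boxpos [109.7   0.5] z 70.2 F [-26.9   7.1  16.9] w 0.094 yaw rel 1.57
106,0,69,1.5708 -> [-0.05 -0.37  0.12] [-0.007 -0.001 -0.   ] world [0.647 0.03  0.069]
```

Stop reached: the force rose to 27 N. Back off, lift and close the fingers, then move left so the camera can see the well.

Request:
play_rows --steps '[[[0,-0.5,0,0,0,0,1],[0,-2,0,0,0,0,1],[0,-3,-1,0,0,0,0],[0,-3,-4,0,0,0,0],[-3,-3,-7,0,0,0,0],[-7,-4,-10,0,0,0,0],[-11,-4,-12,0,0,0,0],[-15,-4,-14,0,0,0,0],[-18,-4,-14,0,0,0,0],[-21,-4,-14,0,0,0,0],[-24,-4,-14,0,0,0,0],[-24,-4,-14,0,0,0,0]]]'

```text
time_s: 6.7
ee_pos: [0.555, -0.1993, 0.2104]
eef_rot: [-3.136, 0.0, 1.327]
force: [0.4, -0.2, 0.0]
grip_width: 0.0306
```

```bash
python3 go.py; python3 -c "
from h import *
c=ctrl.camera('top'); cv2.imwrite('pics/t2.png',cv2.resize(c['frame'][85:345,180:410],None,fx=2.3,fy=2.3,interpolation=2))
c=ctrl.camera('side'); cv2.imwrite('pics/s2.png',cv2.resize(c['frame'][180:330,180:405],None,fx=3,fy=3))"
```

```text
t 6.7 boxpos [  70.8 -244.5] z 210.4 F [ 0.4 -0.2  0. ] w 0.031 yaw rel 1.566
```

View pics/t2.png

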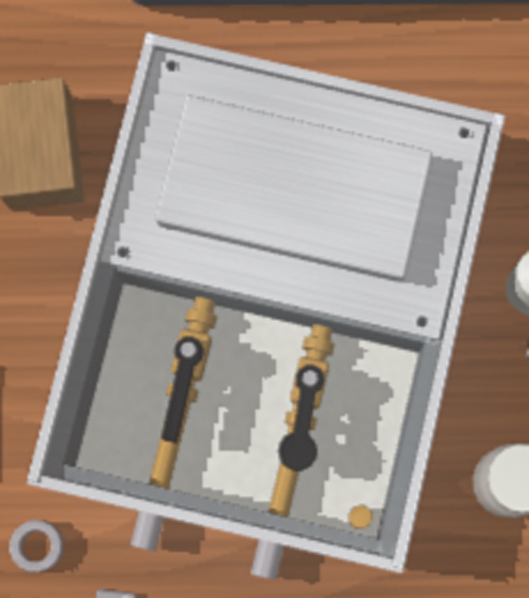

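View pics/s2.png

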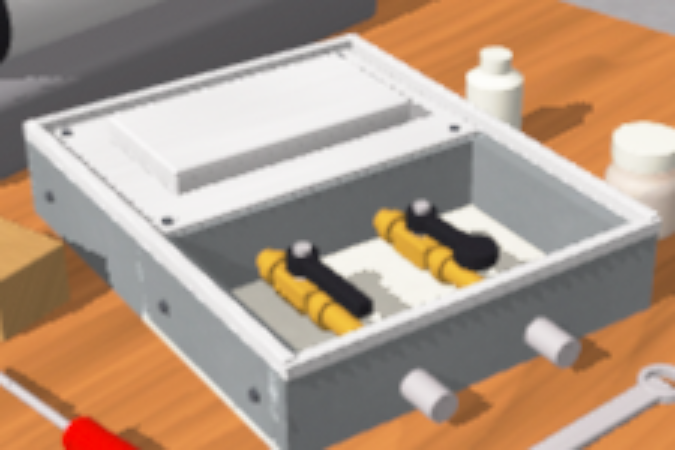

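Cover is fully back, resting flat. The disc handle is the right one: pivot at crop (310,378), disc at (297,451). Plain handle: pivot (188,349), end (169,440). Plug is at (360,516).

```bash
python3 - <<'E'
from h import *
b=np.load("box.npz"); c=ctrl.camera("top")
f=lambda u,v,z:((onz(c,180+u/2.3,85+v/2.3,z)[:2]-b["t"])@b["R"]*1000).round(1)
for n,u,v,z in [("pivot",310,378,.052),("disc",297,451,.048),("ppiv",188,349,.052),("pend",169,440,.048),("plug",360,516,.028),("wellFR",378,553,.06),("cscrewL",122,252,.064),("cscrewR",421,321,.064),("cRL",171,66,.064),("cRR",464,132,.064)]: print(n,f(u,v,z))
E
python3 go.py "-20,-5,140,0" "-20,-5,140,1.5708" "-20,-5,33,0"
```

```text
pivot [ 35.5 -41.3]
disc [-19.9 -44.2]
ppiv [36.2 53.1]
pend [-33.4  51. ]
plug [ -55.8 -101.6]
wellFR [ -80. -119.]
cscrewL [ 95.  117.4]
cscrewR [  94.6 -112.8]
cRL [244.9 116.6]
cRR [ 245.1 -113.6]
t 6.85 boxpos [  70.9 -239.5] z 210.2 F [-0.1  0.4 -0.6] w 0.019 yaw rel 1.57
-20,-5,140,0 -> [23.43 -9.06  7.1 ] [-0.006  0.004  1.57 ] world [0.524 0.055 0.14 ]
-20,-5,140,1.5708 -> [23.43 -9.06  7.1 ] [-0.006 -0.001 -0.001] world [0.524 0.055 0.14 ]
-20,-5,33,0 -> [23.43 -8.99 17.8 ] [-0.006  0.004  1.57 ] world [0.524 0.055 0.033]
```

```bash
python3 go.py "7.5,-9,190,-1.57"
```

```text
t 6.85 boxpos [  70.9 -239.5] z 210.2 F [-0.1  0.4 -0.6] w 0.019 yaw rel 1.57
7.5,-9,190,-1.57 -> [23.04 -6.35  2.08] [-1.00e-03  1.00e-02  3.14e+00] world [0.549 0.045 0.19 ]
```

Request:
play_rows --steps '[[[1.2,-0.3,0,0,0,0.12,0],[2.4,-0.6,0,0,0,0.24,0],[3.6,-1,0,0,0,0.36,0],[4.8,-1.3,0,0,0,0.48,0],[6,-1.6,0,0,0,0.6,0],[7.2,-2,0,0,0,0.72,0],[8.4,-2.3,0,0,0,0.84,0],[9.6,-2.6,0,0,0,0.96,0],[10.8,-3,0,0,0,1.08,0],[12,-3.3,0,0,0,1.2,0],[13.2,-3.6,0,0,0,1.32,0],[14.4,-4,0,0,0,1.44,0],[15.6,-4.3,0,0,0,1.56,0],[16.8,-4.6,0,0,0,1.68,0],[18,-5,0,0,0,1.8,0],[19.2,-5.3,0,0,0,1.92,0],[20.4,-5.6,0,0,0,2.04,0],[21.5,-5.9,0.5,0,0,2.16,0],[22.5,-6.2,1,0,0,2.28,0],[23,-6.4,2,0,0,2.4,0]]]'

```text
time_s: 8.52
ee_pos: [0.549, 0.0468, 0.1914]
eef_rot: [3.139, 0.004, -1.073]
force: [0.1, -0.7, -1.0]
grip_width: 0.0002
```

```bash
python3 go.py "7.5,-9,100,-1.57"; python3 -c "
from h import *;print(ctrl.get_obs()['qpos'].round(2))"
```

```text
t 8.52 boxpos [ 6.7 -6.9] z 191.4 F [ 0.1 -0.7 -1. ] w 0.0 yaw rel -0.833
7.5,-9,100,-1.57 -> [0.25 0.06 9.14] [0.004 0.003 0.737] world [0.549 0.045 0.1  ]
[0.02 0.32 1.53 0.   1.3  1.09]
```

Request:
play_rows --steps '[[[0.1,0,1,0,0,0.12,0],[0.2,0.1,3,0,0,0.24,0],[0.2,0.1,5,0,0,0.36,0],[0.2,0.1,7,0,0,0.48,0],[0.2,0.1,8.5,0,0,0.6,0],[0.2,0.1,9.1,0,0,0.72,0],[0.2,0.1,9.1,0,0,0.737,0],[0.2,0.1,9.1,0,0,0.737,0]]]'

```text
time_s: 9.18
ee_pos: [0.5487, 0.0459, 0.1005]
eef_rot: [3.137, 0.002, -1.806]
force: [-0.1, -0.3, 0.6]
grip_width: 0.0001
```

```bash
python3 go.py "7.5,-9,33,-1.57"; python3 -c "
from h import *
c=ctrl.camera('side'); cv2.imwrite('pics/s3.png',cv2.resize(c['frame'][180:330,180:405],None,fx=3,fy=3))"
```

```text
t 9.18 boxpos [ 6.6 -7.9] z 100.5 F [-0.1 -0.3  0.6] w 0.0 yaw rel -1.567
7.5,-9,33,-1.57 -> [ 0.12 -0.12  6.75] [0.005 0.002 0.003] world [0.549 0.045 0.033]
```

View pics/s3.png

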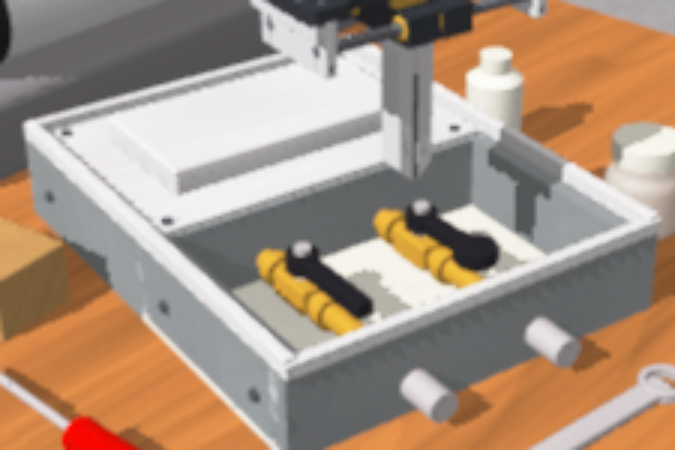

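The shut fingers hang clear over the well, between the handles. Lower them.

Request:
play_rows --steps '[[[0.1,-0.1,2,0,0,0,0],[0.1,-0.1,3.5,0,0,0,0],[0.1,-0.1,5,0,0,0,0],[0.1,-0.1,6,0,0,0,0],[0.1,-0.1,6.6,0,0,0,0],[0.1,-0.1,6.7,0,0,0,0],[0.1,-0.1,6.7,0,0,0,0]]]'

```text
time_s: 9.82
ee_pos: [0.5498, 0.0448, 0.0344]
eef_rot: [3.139, 0.002, -1.804]
force: [0.7, 0.7, 0.0]
grip_width: 0.0006
```

```bash
python3 go.py $(python3 -c "
import numpy as np
for th,n in [(0,24),(0,20),(0.05,18.5)]+[(x,18.5) for x in np.arange(.15,1.6,.1)]+[(1.6,18.5)]:
    print('%.1f,%.1f,33,%.3f'%(35.5-28*np.cos(th)-n*np.sin(th),-41.2-28*np.sin(th)+n*np.cos(th),th-1.57))")
```

```text
t 9.82 boxpos [ 7.9 -8.7] z 34.4 F [0.7 0.7 0. ] w 0.001 yaw rel -1.564
7.5,-17.2,33,-1.570 -> [0.85 0.05 0.14] [0.003 0.002 0.006] world [0.547 0.037 0.033]
7.5,-21.2,33,-1.570 -> [1.25 0.05 0.14] [0.003 0.002 0.006] world [0.546 0.033 0.033]
6.6,-24.1,33,-1.520 -> [1.54 0.14 0.14] [ 0.003  0.002 -0.044] world [0.545 0.03  0.033]
5.0,-27.1,33,-1.420 -> [1.84 0.31 0.14] [ 0.003  0.002 -0.144] world [0.543 0.028 0.033]
3.8,-30.2,33,-1.320 -> [2.15 0.43 0.14] [ 0.003  0.002 -0.244] world [0.541 0.025 0.033]
2.9,-33.4,33,-1.220 -> [2.47 0.52 0.14] [ 0.003  0.002 -0.344] world [0.539 0.022 0.033]
2.2,-36.7,33,-1.120 -> [2.8  0.59 0.14] [ 0.003  0.003 -0.444] world [0.538 0.019 0.033]
2.0,-40.1,33,-1.020 -> [3.14 0.61 0.14] [ 0.002  0.003 -0.544] world [0.537 0.016 0.033]
2.0,-43.4,33,-0.920 -> [3.47 0.62 0.14] [ 0.002  0.003 -0.644] world [0.536 0.012 0.033]
2.4,-46.7,33,-0.820 -> [3.8  0.58 0.14] [ 0.002  0.003 -0.744] world [0.535 0.009 0.033]
3.1,-50.0,33,-0.720 -> [4.13 0.51 0.13] [ 0.002  0.003 -0.844] world [0.535 0.006 0.033]
4.2,-53.2,33,-0.620 -> [4.45 0.4  0.13] [ 0.002  0.003 -0.944] world [0.536 0.002 0.033]
5.5,-56.3,33,-0.520 -> [4.76 0.27 0.13] [ 0.002  0.003 -1.044] world [ 0.536 -0.001  0.033]
7.2,-59.2,33,-0.420 -> [5.05 0.11 0.13] [ 0.002  0.004 -1.144] world [ 0.537 -0.004  0.033]
9.1,-61.9,33,-0.320 -> [ 5.32 -0.08  0.13] [ 1.000e-03  4.000e-03 -1.244e+00] world [ 0.538 -0.007  0.033]
11.3,-64.5,33,-0.220 -> [ 5.58 -0.3   0.13] [ 1.000e-03  4.000e-03 -1.344e+00] world [ 0.54  -0.01   0.033]
13.8,-66.8,33,-0.120 -> [ 5.81 -0.55  0.13] [ 1.000e-03  4.000e-03 -1.444e+00] world [ 0.542 -0.013  0.033]
16.4,-68.8,33,-0.020 -> [ 6.02 -0.81  0.13] [ 1.000e-03  4.000e-03 -1.544e+00] world [ 0.544 -0.016  0.033]
17.8,-69.7,33,0.030 -> [ 6.11 -0.95  0.13] [ 1.000e-03  4.000e-03 -1.594e+00] world [ 0.545 -0.017  0.033]
```

Play the arc up to about 1.25 rad.

Request:
play_rows --steps '[[[0.85,0.05,0.1,0,0,0,0],[1.25,0.05,0.1,0,0,0,0],[1.54,0.14,0.1,0,0,-0.044,0],[1.84,0.31,0.1,0,0,-0.144,0],[2.15,0.43,0.1,0,0,-0.244,0],[2.47,0.52,0.1,0,0,-0.344,0],[2.8,0.59,0.1,0,0,-0.444,0],[3.14,0.61,0.1,0,0,-0.544,0],[3.47,0.62,0.1,0,0,-0.644,0],[3.8,0.58,0.1,0,0,-0.744,0],[4.13,0.51,0.1,0,0,-0.844,0],[4.45,0.4,0.1,0,0,-0.944,0],[4.76,0.27,0.1,0,0,-1.044,0],[5.05,0.11,0.1,0,0,-1.144,0],[5.32,-0.08,0.1,0,0,-1.244,0]]]'

```text
time_s: 11.07
ee_pos: [0.5382, -0.0073, 0.0339]
eef_rot: [-3.14, 0.004, -0.555]
force: [-1.8, 4.7, 1.9]
grip_width: 0.0006
```

```bash
python3 go.py "11.3,-64.5,33,-0.220" "13.8,-66.8,33,-0.12" "16.4,-68.8,33,-0.02" "17.8,-69.7,33,0.03" "19,-69.7,33,0.03" "5,-69,33,0" "5,-69,150,0"
```

```text
t 11.07 boxpos [  9. -62.] z 33.9 F [-1.8  4.7  1.9] w 0.001 yaw rel -0.316
11.3,-64.5,33,-0.220 -> [0.29 0.17 0.09] [-0.002  0.004 -0.096] world [ 0.54  -0.01   0.033]
13.8,-66.8,33,-0.12 -> [0.6  0.31 0.09] [-0.002  0.004 -0.196] world [ 0.542 -0.013  0.033]
16.4,-68.8,33,-0.02 -> [0.91 0.42 0.09] [-0.002  0.003 -0.296] world [ 0.544 -0.016  0.033]
17.8,-69.7,33,0.03 -> [1.07 0.46 0.09] [-0.002  0.003 -0.346] world [ 0.545 -0.017  0.033]
19,-69.7,33,0.03 -> [1.19 0.42 0.09] [-0.002  0.003 -0.346] world [ 0.546 -0.017  0.033]
5,-69,33,0 -> [-0.16  0.79  0.09] [-0.002  0.003 -0.316] world [ 0.533 -0.013  0.033]
5,-69,150,0 -> [ -0.21   0.77 -11.61] [-0.002  0.003 -0.316] world [ 0.533 -0.013  0.15 ]
```

Request:
play_rows --steps '[[[0.29,0.17,0.1,0,0,-0.096,0],[0.6,0.31,0.1,0,0,-0.196,0],[0.91,0.42,0.1,0,0,-0.296,0],[1.0,0.45,0.1,0,0,-0.32,0],[1.07,0.46,0.1,0,0,-0.34,0]]]'

```text
time_s: 11.48
ee_pos: [0.5438, -0.0168, 0.0333]
eef_rot: [-3.138, 0.005, -0.213]
force: [-11.5, 5.5, 7.9]
grip_width: 0.0005
```

```bash
python3 go.py "19,-69.7,33,0.01" "5,-69,33,0" "5,-69,150,0"
```

```text
t 11.48 boxpos [ 16.8 -69.9] z 33.3 F [-11.5   5.5   7.9] w 0.001 yaw rel 0.026
19,-69.7,33,0.01 -> [ 0.22 -0.02  0.03] [-0.003  0.005  0.016] world [ 0.546 -0.017  0.033]
5,-69,33,0 -> [-1.17 -0.12  0.04] [-0.003  0.005  0.026] world [ 0.533 -0.013  0.033]
5,-69,150,0 -> [ -1.24  -0.16 -11.66] [-0.003  0.005  0.026] world [ 0.533 -0.013  0.15 ]
```

Request:
play_rows --steps '[[[0.1,0,0,0,0,0,0],[0.2,0,0,0,0,0,0],[0.2,0,0,0,0,0,0]]]'

```text
time_s: 11.73
ee_pos: [0.5439, -0.0169, 0.0334]
eef_rot: [-3.138, 0.01, -0.213]
force: [-14.4, 6.2, 7.6]
grip_width: 0.0002
```

The handle is against its stop. Back off, rise, and move to the right for a check.

Request:
play_rows --steps '[[[-0.5,0,0,0,0,0,0],[-1.4,0,0,0,0,0,0],[-1.4,0,-2,0,0,0,0],[-1.4,0,-6,0,0,0,0],[-1.4,0,-10,0,0,0,0],[-1.4,0,-14,0,0,0,0],[-1.4,4,-16,0,0,0,0],[-1.4,8,-16,0,0,0,0],[-1.4,12,-16,0,0,0,0],[-1.4,16,-16,0,0,0,0],[-1.4,19,-16,0,0,0,0],[-1.4,20,-16,0,0,0,0],[-1.4,20,-16,0,0,0,0]]]'

```text
time_s: 12.82
ee_pos: [0.4885, -0.2124, 0.193]
eef_rot: [-3.138, 0.01, -0.217]
force: [-0.1, 0.2, 0.5]
grip_width: 0.0004
```

```bash
python3 go.py; python3 -c "
from h import *
c=ctrl.camera('top'); cv2.imwrite('pics/t4.png',cv2.resize(c['frame'][85:395,130:450],None,fx=1.9,fy=1.9,interpolation=2))"
```

```text
t 12.82 boxpos [   9.4 -273.1] z 193.0 F [-0.1  0.2  0.5] w 0.0 yaw rel 0.023
```

View pics/t4.png

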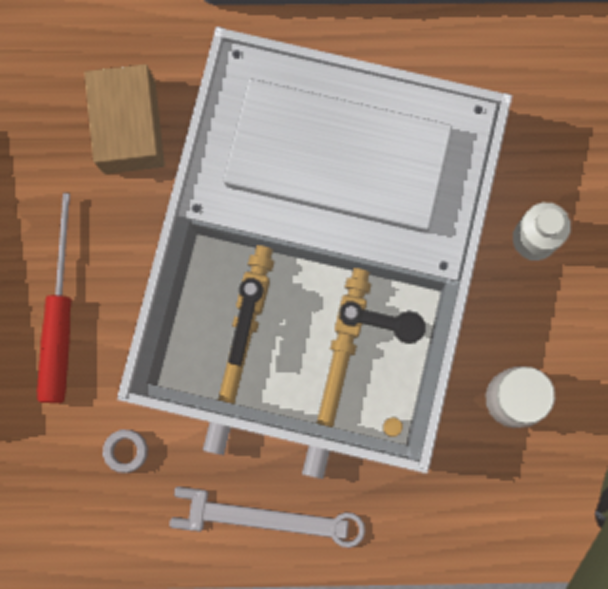

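The disc handle lies across its pipe: pivot (351,313), disc (409,327). That is 13.6° in the image, the same as the box's 13.7° tilt, so it is shut at about 90°. The cover, plain handle, plug and loose parts all look right.

```bash
python3 -c "
from h import *
print(ctrl.hand_in())"
```

```text
the job is handed in; nothing more can be done
None
```

I handed the job in at about 13 s of robot time; the hand-in gives no verdict.

- **Cover:** I slid it back with the two open fingers on the panel's front face until the force jumped to about 27 N at the rear stop. It lies flat.
- **Disc handle:** I swept the handle round its pivot with the shut fingers until it stopped (about 14 N). In the last top view it lies across its pipe, at about 90°.
- **Everything else:** In the last top view the plain handle, plug and loose parts look unmoved. I judged this by eye, not by measuring.
- **Robot:** The arm is clear of everything, with wrist force near zero.
- **One disagreement:** My box origin from the rim corners was about 5 mm off in x. The handle pivots read about 36 mm instead of 30, and the cover at its stop about 170 mm instead of 164. I used the measured pivot position for the handle push, so this did not matter.

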